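# Chase the slanting thermometer port of a bath

### The job

Lift the loose lid off the bath by its knob and set it down flat, without dropping it, on the cork mat. Then chase the thread of the bath's slanting port with the tap standing in it: turn the tap clockwise half a turn forward, a quarter turn back, and half a turn forward again, pausing for a moment at each turning point, so that it ends three quarters of a turn deeper than it began. Let go of it there, and leave the other things on the bench where they are.

Things in the scene. Friction and masses are not known exactly. Their poses are not given: they have to be found in the camera images.
- bath: Thermostat bath, fixed: beige box 220 x 220 x 110 mm. Origin: centre of underside, z up, front = its -x. A round well (108 mm wide, 80 deep, centre x = -10 mm) in its top is closed by the lid. Brass stubs stand 50 mm above the top at x = 90, y = +-90 mm. At its upper front edge a steel port, 40 mm wide, leans to the front by 30 degrees: its axis, and the tap's, is (-0.5, 0, 0.866) in this frame.
- lid_knob (a point): Middle of the lid's black knob, z up: a cylinder 30 mm across, 32 mm high, on a 16 mm stem. 26 mm below this point is the top of the lid's steel disc (124 mm across, 8 thick); under it a white plug (98 mm across, 10 thick) ends 44 mm below this point and hangs in the bath's well with 5 mm play. Lid loose, 0.2 to 0.4 kg. Lying on the mat, this point is 44 mm above it.
- lid: The same lid; origin at the centre of the underside of its plug, z up.
- mat_top (a point): Centre of the upper face of the round cork mat, 190 mm across and 4 mm thick, fixed to the bench beside the bath (left or right).
- tap_head (a point): Centre of the square aluminium head of the tap's handle, 26 x 26 mm over its flats, 44 mm long along z. z is the tap's axis, up and out of the port, 30 degrees from vertical; x and y are square to the flats and turn with the tap. 33 mm below it an 8 mm cross-bar, 114 mm long, lies along y: red cap at +y, black at -y. Port rim 54 mm below it. The tap is captive, sinks 2 mm per turn.
- tap (a joint): Turn of the tap in rad: about 0 at the start, growing as it turns clockwise (seen looking down onto the head), i.e. inwards; 4.71 is three quarters of a turn in. It can turn from -1.6 to 7.4, with friction of about 0.1 N m, and stays where it is left. At 0 the red end of the cross-bar points to the bath's +y side.
- pail: Bystander: closed white pail, 136 mm across, 111 mm high; origin near the middle of its underside.
- beaker: Bystander: open glass beaker, 66 mm across, 90 mm high; origin near the middle of its underside.
- amber: Bystander: amber bottle, 60 mm across, 130 mm high; origin near the middle of its underside.
- jar: Bystander: small glass jar with a blue cap, 64 mm across, 80 mm high; origin near the middle of its underside.
- wrench: Bystander: open-ended wrench lying flat; origin on its underside.
- brush: Bystander: small brush lying flat; origin on its underside.
- nut: Bystander: loose brass ring nut, 34 mm across, 12 mm high; origin near the middle of its underside.
Things that resemble listed ones, but are neither listed nor needed, are in the scene too. What is shaped like the lid but green or yellow is not meant. Of the things that look like the part that bears mat_top, the smaller one is meant.

How it is judged:
By the outcome, as a careful person would: the job done as asked, in the order asked, and still so for the second after the job is handed in, with the robot touching nothing.
It also fails if it takes over 72 s, if anything falls off the work surface, if the arm or the gripper's body presses on something with over 40 N, if the wrist force passes 120 N, or if a joint passes its speed limit or range.

### The arm

A 7-joint arm with a two-finger parallel gripper is mounted at the origin on the work surface. World frame = base frame: x ahead of the robot, y to its left, z up, the work surface at z = 0. Lengths are in mm, angles in rad, forces in N, time in s.
With the tool pointing down it reaches from about 350 to 900 mm from the base axis. Payload 8.1 kg.
Tool frame: the origin (TCP) lies midway between the tips of the shut fingers; the grasp point (between the pads) lies 19 mm behind it; z points along the fingers, y is the line along which they close (so a half turn about z gives the same grasp; the last joint's range is limited). The gripper opens to 85 mm and grips with 20 to 120 N. Pads are 22 mm wide; open, the fingers measure 114 mm over their backs; the gripper's body (76 mm by 85 mm) begins 54 mm behind the grasp point. The pads swing forward as they close: fully open they stand 13 mm farther back than shut.
Start: joints at [1.085, 0.434, 0.025, 1.573, -0.012, 1.134, -0.075], TCP at [233.427, -579.787, 231.323] pointing down, gripper open.
Joint ranges: [-2.62, 2.62], [-0.44, 2.09], [-1.27, 1.32], [0.08, 2.57], [-1.32, 4.46], [0.12, 2], [-2.74, 2.74]. Speed limits (rad/s): [2.22, 2.22, 3.01, 3.01, 3.14, 3.14, 3.14].

### API

Orientations are given as a rotation vector (axis times angle).
In Python, from bench import bot gives the robot as it stands. The module is installed in compiled form; this text tells all that it offers.
- The arm moves only by the tool step_arm, never from a script. Its argument "motion" is one flat list of numbers, 6 for each row, row after row: the shift along the tool's x, y, z in mm, then the turn, a rotation vector about the tool's x, y, z in rad. A call has 1 to 10 rows; each row shifts and turns the commanded pose from where the row before left it, along the tool's axes as they then stand; what a row does not reach is not made up. A row lasts 1/12 s, in which the tool goes at most 41.7 mm and 7.16 degrees, less where a joint would pass 70% of its speed; a pose out of reach is approached as far as the arm can. A call is refused whole if a number of a shift passes 41.7 or a number of a turn 0.125, either way. A call with a gripper value outside its range is refused whole. "claw" is the opening, from 0 (shut) to 1 (fully open), set as the call begins (left out, the last holds). The fingers move at their own pace and stop on an object; "newtons" is the grip in N (left out, the last holds). Time passes only in rows, so rows that do not move let the fingers close. It gives the time, the measured TCP pose, the force, the opening and the grip force at its end, in the units of the state.
- bot.sense(): the state, without advancing time (a new reading comes with each control period).
- bot.grab_frame(name): name is "side" or "top"; returns a dict with "color" (384x512x3 uint8, blue, green, red), "K" (3x3 intrinsics, pixels), "rvec" (rotation vector, rad) and "tvec" (3), from world to camera coordinates, as OpenCV has them. Camera axes: x right, y down, z forward; pixel columns grow to the right and rows downward; lengths in mm; the calibration is good to about 2 mm. A picture is of the moment at which its call begins. There is no depth.
- bot.sign_off(): hands the job in; it is judged then, once.
Trained networks look in a picture, given as the dict that the camera call returned (one of the last four; its "shot" number tells which), for a name from the list of things; names that differ only in an ending like _2 or _b are one class to them, and where a whole thing is asked for, a point or a joint stands for the part that bears it (a point fixed in the world has none). Each returns a list of dicts, best first, with "score" (0 to 1); they miss things now and then, are a little off and sometimes report something else, mostly with a low value. They report only what shows in the picture. A call takes as long as a camera call. They do not tell look-alikes from the thing itself.
- bot.search_frame(picture, name): "point" ([column, row] as shares, 0 to 1, of the picture: columns of its width, rows of its height, amid what is visible of it).
The state is a dict: "time_s": time; "q": joint angles; "joint_vel": joint speeds; "joint_efforts": joint torques, N m; "tcp_pos": TCP position; "orientation": TCP orientation; "ft_force": force on the tool from outside, world axes, zero at the start; "torque": the same for the moment, N m; "grip_width": finger opening in mm; "grip_force": force on a finger pad.
Only numpy, scipy, OpenCV 4.12 (cv2) and the standard library are available. Lean on these libraries where they do the work, as an engineer would, in place of code of your own. Each camera call takes 0.05 s, during which the arm holds its last target. There are 200 camera calls.

## Working session

There is one attempt and no reset: what is moved stays moved. The work goes in short steps, Python scripts to look and compute and a tool call to move; the robot and the scene stay as the last step left them, time stands still between calls to the robot, and variables do not carry over. Pictures are saved under pics/ and viewed, at most 12 in all, crops included, and the job is handed in when it is done.

Besides the shell and the picture viewer there is one more tool, called after ">>>" as name(argument=value, ...) on one line, values as JSON. step_arm: Moves the arm, as the interface text tells. Its arguments: {"type":"object","properties":{"motion":{"type":"array","items":{"type":"number"}},"claw":{"type":"number"},"newtons":{"type":"number"}},"required":["motion"]}

```bash
mkdir -p pics; cat > h.py <<'E'
import numpy as np, cv2
from bench import bot
from scipy.spatial.transform import Rotation as R
def proj(f,P):
    p,_=cv2.projectPoints(np.array(P,float).reshape(-1,3),np.array(f["rvec"],float),np.array(f["tvec"],float),np.array(f["K"],float),None); return p[:,0]
def ray(f,uv):
    M=R.from_rotvec(np.ravel(f["rvec"])).as_matrix(); t=np.ravel(f["tvec"]); 
    d=M.T@np.linalg.inv(np.array(f["K"]))@np.array([uv[0],uv[1],1.]); return -M.T@t,d/np.linalg.norm(d)
def atz(f,uv,z):
    c,d=ray(f,uv); return c+d*(z-c[2])/d[2]
def tri(fs,uvs):
    A=np.zeros((3,3));b=np.zeros(3)
    for f,u in zip(fs,uvs):
        c,d=ray(f,u);P=np.eye(3)-np.outer(d,d);A+=P;b+=P@c
    return np.linalg.solve(A,b)
E
python3 - <<'E'
from h import *
s=bot.sense();print(s)
for n in("side","top"):
    f=bot.grab_frame(n);cv2.imwrite(f"pics/{n}0.png",f["color"]);print(n,ray(f,(256,192)))
    for o in("lid_knob","tap_head","mat_top","bath","lid"):
        for r in bot.search_frame(f,o)[:4]:print(o,round(r["score"],2),np.round(np.array(r["point"])*[512,384],1))
E
```

```text
{'time_s': 0.0, 'q': array([ 1.08540389,  0.4352379 ,  0.02496054,  1.57407038, -0.01160384,
        1.13398659, -0.07509257]), 'joint_vel': array([ 5.74552115e-04, -6.91252442e-04, -5.24953326e-04, -9.79087570e-04,
        1.29619340e-03,  1.29985516e-03,  1.46664941e-05]), 'joint_efforts': array([ 1.07878324e-03, -6.70470357e+01,  1.02503903e+00, -3.16207874e+01,
        1.53399899e-02,  1.25606722e-02, -6.90273191e-05]), 'tcp_pos': array([ 233.21940894, -579.33054526,  230.52687943]), 'orientation': array([-3.08277097e+00, -5.97258758e-01,  6.68782052e-04]), 'ft_force': array([ 0.95261676,  0.76888   , -0.07872184]), 'torque': array([ 0.00545724, -0.03559256,  0.03448264]), 'grip_force': 0.0, 'grip_width': 85.4835857136952}
side (array([219.12725225, 860.28900925, 744.43281229]), array([ 0.22149825, -0.79306633, -0.56743663]))
lid_knob 0.91 [284.6 226.1]
lid_knob 0.8 [304.1 304.4]
lid_knob 0.57 [191.5 195.8]
tap_head 0.59 [232.3 182.1]
mat_top 0.98 [274.3 170.9]
mat_top 0.78 [350.2 189.5]
bath 0.76 [186.4 219.4]
lid 0.86 [284.4 227.8]
lid 0.69 [275.8 172. ]
lid 0.64 [306.2 303.5]
lid 0.63 [187.4 197.2]
top (array([ 248.02722572,    8.37671883, 1365.11696811]), array([ 0.18455408, -0.00432377, -0.98281285]))
lid_knob 0.92 [233.5 138.8]
lid_knob 0.61 [176.6 266.4]
lid_knob 0.57 [258.3 231.9]
lid_knob 0.43 [296.4 228.5]
tap_head 0.47 [247.  179.7]
mat_top 0.89 [357.7 200.2]
mat_top 0.89 [350.8 287.7]
bath 0.61 [242.8 159.9]
bath 0.33 [153.1 205.3]
bath 0.17 [361.  133.3]
lid 0.89 [239.1 141. ]
lid 0.76 [257.1 233.2]
lid 0.75 [175.4 269.1]
```

```bash
python3 - <<'E'
import cv2
for n in("side","top"):
    cv2.imwrite(f"pics/{n}0b.png",cv2.resize(cv2.imread(f"pics/{n}0.png"),(800,600),interpolation=cv2.INTER_CUBIC))
E
```

```text
(no output)
```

View pics/side0b.png

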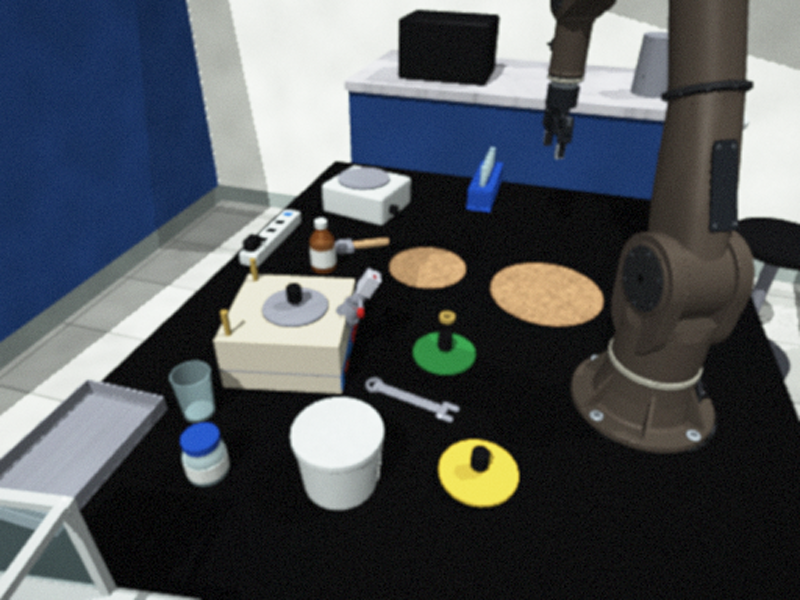

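View pics/top0b.png

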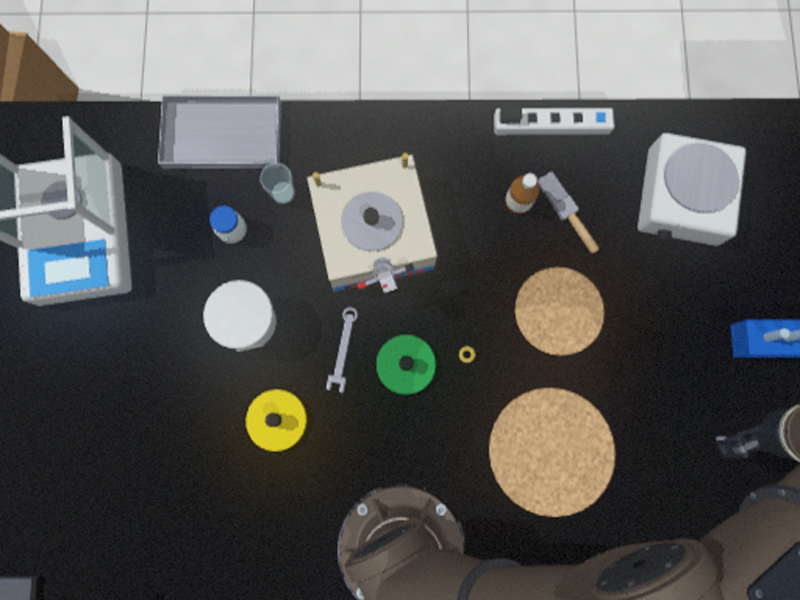

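Candidates for the lid (800x600 view): grey lid on the bath at side (293,293) / top (371,215); green at top (405,362) and yellow at top (275,420) are decoys by colour. The mats are at top (559,310), the smaller one, and (552,452), the larger one, so the smaller is meant. The tap is at side (360,290) / top (385,272). I'll confirm this in a crop.

```bash
python3 - <<'E'
from h import *
t=cv2.imread("pics/top0.png");s=cv2.imread("pics/side0.png")
a=cv2.resize(t[95:195,190:290],(400,400),interpolation=cv2.INTER_CUBIC)
b=cv2.resize(s[155:255,140:240],(400,400),interpolation=cv2.INTER_CUBIC)
c=cv2.resize(t[160:335,300:400],(114,200)); c2=np.zeros((200,800,3),np.uint8); c2[:,:114]=c
cv2.imwrite("pics/crop1.png",np.vstack([np.hstack([a,b]),c2]))
# mat size
f=bot.grab_frame("top")
hsv=cv2.cvtColor(f["color"],cv2.COLOR_BGR2HSV)
m=cv2.inRange(hsv,(8,50,80),(25,200,255))
n,l,st,ce=cv2.connectedComponentsWithStats(m)
for i in range(1,n):
    if st[i,4]>800:
        cn=np.argwhere(l==i)[:,::-1].astype(np.int32);(e,ax,_)=cv2.fitEllipse(cv2.convexHull(cn))
        p=atz(f,e,4);q=atz(f,(e[0]+ax[1]/2,e[1]),4);print(np.round(e,1),np.round(ax,1),np.round(p,1),2*np.linalg.norm(p-q))
E
```

```text
[-15.   34.4] [ 47.3 134.2] [1082.7  974.2    4. ] 483.96772760235353
[357.7 198.6] [55.9 58.5] [ 480.2 -335.8    4. ] 194.11964703908825
[352.9 289. ] [79.8 84. ] [ 186.4 -307.     4. ] 268.8156365182417
```

View pics/crop1.png

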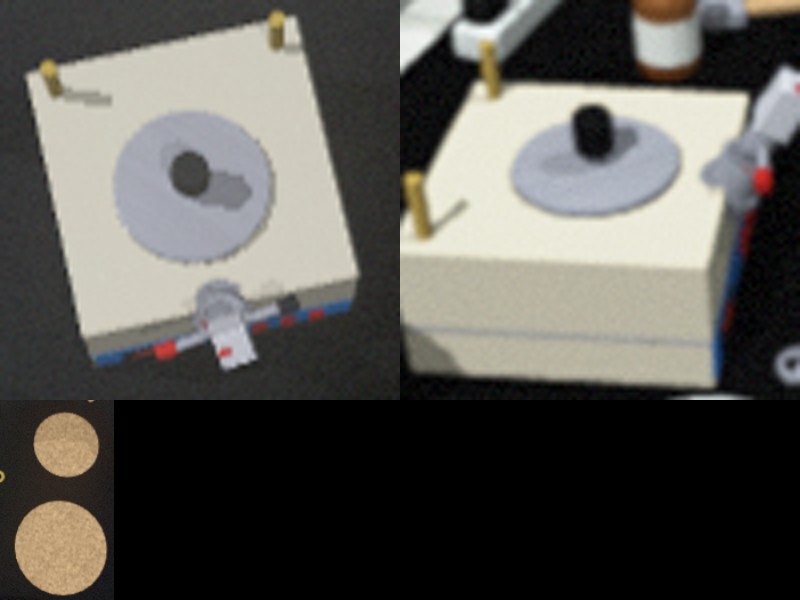

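The crop confirms it: the grey lid sits in the bath with its black knob at crop-top (190,173) and crop-side (593,130). The tap's head is at (233,345) / (780,105), with the red end at (165,350). The upper cork disc is about 190 mm across. Next I'll fit the bath pose.

```bash
cat > fit.py <<'E'
from h import *
from scipy.optimize import least_squares
f={n:bot.grab_frame(n) for n in("top","side")}
off={"top":np.array([190,95.]),"side":np.array([140,155.])}
h=110
obs=[("top",(110,110,h),(27,73)),("top",(110,-110,h),(297,17)),("top",(-110,-110,h),(358,275)),("top",(-110,110,h),(82,335)),
("top",(90,90,160),(49,66)),("top",(90,-90,160),(277,17)),
("side",(-110,110,h),(305,270)),("side",(-110,-110,h),(350,95)),("side",(110,-110,h),(75,85)),("side",(90,90,160),(14,176)),("side",(90,-90,160),(88,42)),("side",(-110,110,0),(315,387))]
def T(p,P): return R.from_euler('z',p[2]).apply(P)+[p[0],p[1],0]
def res(p): return np.ravel([proj(f[c],T(p,P))[0]-(off[c]+(np.array(u)-1.5)/4) for c,P,u in obs])
r=least_squares(res,[700,50,0.2],loss="soft_l1",x_scale=[10,10,.05])
print("bath",r.x,np.round(r.fun.reshape(-1,2),1).tolist())
kn=tri([f["top"],f["side"]],[off["top"]+np.array([190,170])/4,off["side"]+np.array([193,130])/4])
hd=tri([f["top"],f["side"]],[off["top"]+np.array([234,345])/4,off["side"]+np.array([380,105])/4])
Rb=R.from_euler('z',r.x[2])
print("knob",kn,"head",hd,"in bath",Rb.inv().apply(kn-[r.x[0],r.x[1],0]),Rb.inv().apply(hd-[r.x[0],r.x[1],0]))
E
python3 fit.py
```

```text
bath [6.59323764e+02 6.08308115e+01 2.17537414e-01] [[0.0, -0.6], [-0.2, -0.9], [0.2, -0.4], [0.1, -0.3], [-0.0, -0.3], [0.3, -0.2], [0.8, 0.2], [0.0, 0.5], [1.0, -0.2], [0.3, 0.9], [0.2, 0.6], [0.1, 0.7]]
knob [647.5617018   59.2042279  145.11360275] head [509.65237967  26.13309441 171.69254103] in bath [-11.83591138   0.95030759 145.11360275] [-153.63257427   -1.57702166  171.69254103]
```

>>> step_arm(motion=[31, -21.8, 0.5, 0, 0, 0, 31, -21.8, 0.5, 0, 0, 0, 31, -21.8, 0.5, 0, 0, 0, 31, -21.8, 0.5, 0, 0, 0, 31, -21.8, 0.5, 0, 0, 0, 31, -21.8, 0.5, 0, 0, 0, 31, -21.8, 0.5, 0, 0, 0, 31, -21.8, 0.5, 0, 0, 0, 31, -21.8, 0.5, 0, 0, 0, 31, -21.8, 0.5, 0, 0, 0], claw=1)

```text
time_s: 1.58
tcp_pos: [440.3, -260.2, 226.6]
orientation: [3.084, 0.597, 0.001]
ft_force: [1.2, -0.9, -0.8]
grip_width: 85.4
grip_force: 0.0
```

>>> step_arm(motion=[31, -21.8, 0.5, 0, 0, 0, 31, -21.8, 0.5, 0, 0, 0, 31, -21.8, 0.5, 0, 0, 0, 31, -21.8, 0.5, 0, 0, 0, 31, -21.8, 0.5, 0, 0, 0, 31, -21.8, 0.5, 0, 0, 0, 31, -21.8, 0.5, 0, 0, 0, 31, -21.8, 0.5, 0, 0, 0, 31, -21.8, 0.5, 0, 0, 0, 0, 0, 0, 0, 0, 0])

```text
time_s: 2.42
tcp_pos: [627.6, 33.8, 221.5]
orientation: [-3.077, -0.61, -0.004]
ft_force: [-1.0, 2.3, 0.1]
grip_width: 85.2
grip_force: 0.0
```

```bash
cat >> h.py <<'E'
def delta(tgt,s=None):
    s=s or bot.sense(); M=R.from_rotvec(s["orientation"]); return np.round(M.inv().apply(np.array(tgt)-s["tcp_pos"]),1)
def grip_pic(name,n):
    f=bot.grab_frame(n);cv2.imwrite(f"pics/{name}.png",f["color"]);return f
E
python3 - <<'E'
from h import *
s=bot.sense();print(s["time_s"],s["q"].round(3),s["tcp_pos"].round(1),s["orientation"].round(4),R.from_rotvec(s["orientation"]).as_matrix().round(3).tolist())
print(delta([648.5,59,123]))
for n in("side","top"): grip_pic(n+"1",n)
a=cv2.imread("pics/side1.png")[110:240,130:290];b=cv2.imread("pics/top1.png")[80:210,180:340]
cv2.imwrite("pics/c2.png",cv2.resize(np.hstack([a,b]),(800,325),interpolation=cv2.INTER_CUBIC))
E
```

```text
2.4167 [ 0.03   0.463 -0.245  1.562  0.115  1.129 -1.418] [627.6  33.8 221.5] [-3.0767 -0.6102 -0.0038] [[0.924, 0.382, 0.001], [0.382, -0.924, 0.005], [0.003, -0.004, -1.0]]
[ 28.7 -14.9  98.6]
```

View pics/c2.png

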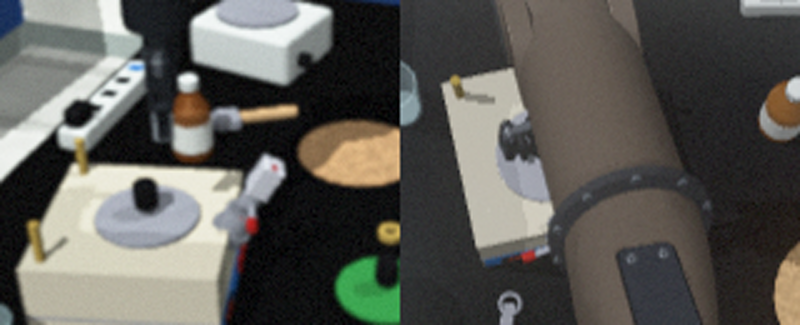

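>>> step_arm(motion=[14, -8, 15, 0, 0, 0, 14.7, -8, 20, 0, 0, 0, 0, 0, 0, 0, 0, 0, 0, 0, 0, 0, 0, 0, 0, 0, 0, 0, 0, 0])

```text
time_s: 2.93
tcp_pos: [645.6, 48.1, 187.3]
orientation: [3.084, 0.595, -0.0]
ft_force: [0.2, -1.2, 0.4]
grip_width: 85.3
grip_force: 0.0
```

```bash
python3 - <<'E'
from h import *
s=bot.sense();print(s["time_s"],s["joint_vel"].round(3),s["tcp_pos"].round(1),s["orientation"].round(4))
print(delta([648.5,59,123]))
f=grip_pic("side2","side");cv2.imwrite("pics/c3.png",cv2.resize(f["color"][110:240,120:290],(680,520),interpolation=cv2.INTER_CUBIC))
E
```

```text
2.9333 [ 0.006 -0.013 -0.    -0.007 -0.    -0.001 -0.003] [645.6  48.1 187.3] [ 3.0837e+00  5.9470e-01 -3.0000e-04]
[ 6.8 -9.1 64.3]
```

View pics/c3.png

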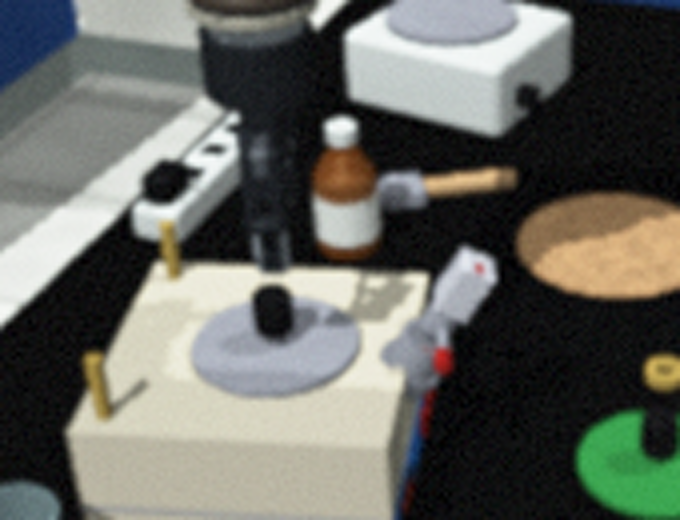

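The fingertips are at (268,265), right above the knob at (273,310). Now I'll correct sideways, descend and grip.

>>> step_arm(motion=[6.8, -9.1, 0, 0, 0, 0, 0, 0, 15, 0, 0, 0, 0, 0, 17, 0, 0, 0, 0, 0, 16, 0, 0, 0, 0, 0, 10, 0, 0, 0, 0, 0, 6, 0, 0, 0, 0, 0, 0, 0, 0, 0, 0, 0, 0, 0, 0, 0])

```text
time_s: 3.65
tcp_pos: [649.0, 61.1, 123.4]
orientation: [3.084, 0.597, 0.001]
ft_force: [0.4, 0.1, -0.4]
grip_width: 85.5
grip_force: 0.0
```

>>> step_arm(motion=[0, 0, 0, 0, 0, 0, 0, 0, 0, 0, 0, 0, 0, 0, 0, 0, 0, 0, 0, 0, 0, 0, 0, 0, 0, 0, 0, 0, 0, 0, 0, 0, 0, 0, 0, 0, 0, 0, 0, 0, 0, 0, 0, 0, 0, 0, 0, 0, 0, 0, 0, 0, 0, 0], claw=0, newtons=50)

```text
time_s: 4.4
tcp_pos: [649.1, 60.8, 123.4]
orientation: [3.084, 0.597, 0.002]
ft_force: [-0.9, -1.7, 5.6]
grip_width: 29.3
grip_force: 49.2
```

>>> step_arm(motion=[0, 0, -4, 0, 0, 0, 0, 0, -8, 0, 0, 0, 0, 0, -12, 0, 0, 0, 0, 0, -15, 0, 0, 0, 0, 0, -15, 0, 0, 0, 0, 0, -12, 0, 0, 0, 0, 0, -6, 0, 0, 0, 0, 0, 0, 0, 0, 0, 0, 0, 0, 0, 0, 0])

```text
time_s: 5.15
tcp_pos: [648.6, 60.9, 194.8]
orientation: [3.084, 0.597, 0.0]
ft_force: [0.0, -0.0, -3.8]
grip_width: 28.9
grip_force: 49.7
```

```bash
python3 - <<'E'
from h import *
s=bot.sense();print(s["time_s"],s["tcp_pos"].round(1),s["ft_force"],s["torque"],s["grip_width"])
print(delta([480.2,-335.8,s["tcp_pos"][2]]), delta([480.2,-335.8,27.5]))
E
```

```text
5.15 [648.6  60.9 194.8] [ 0.01826869 -0.00829108 -3.84851614] [-0.02656503 -0.03928508  0.01527227] 28.909927773151644
[-304.4  305.2   -0. ] [-304.4  305.1  167.3]
```

>>> step_arm(motion=[-5, 5, 0, 0, 0, 0, -12, 12, 0, 0, 0, 0, -20, 20, 0, 0, 0, 0, -26, 26, 0, 0, 0, 0, -28, 28, 0, 0, 0, 0, -28, 28, 0, 0, 0, 0, -28, 28, 0, 0, 0, 0, -28, 28, 0, 0, 0, 0, -28, 28, 0, 0, 0, 0, -28, 28, 0, 0, 0, 0])

```text
time_s: 5.98
tcp_pos: [517.8, -242.6, 194.3]
orientation: [3.085, 0.595, -0.002]
ft_force: [-0.4, -0.5, -3.5]
grip_width: 28.8
grip_force: 49.8
```

>>> step_arm(motion=[-26, 26, 5, 0, 0, 0, -20, 21, 10, 0, 0, 0, -14, 14, 15, 0, 0, 0, -9, 9, 18, 0, 0, 0, -4, 4, 18, 0, 0, 0, 0, 0, 15, 0, 0, 0, 0, 0, 12, 0, 0, 0, 0, 0, 7, 0, 0, 0, 0, 0, 0, 0, 0, 0, 0, 0, 0, 0, 0, 0])

```text
time_s: 6.82
tcp_pos: [479.7, -335.9, 94.7]
orientation: [-3.084, -0.597, 0.001]
ft_force: [-0.1, -0.3, -3.2]
grip_width: 28.4
grip_force: 49.8
```

```bash
python3 - <<'E'
from h import *
s=bot.sense();print(s["time_s"],s["tcp_pos"].round(1),s["orientation"],s["q"].round(2),s["ft_force"],s["grip_width"],R.from_rotvec(s["orientation"]).as_matrix()[:,2])
print(delta([480.2,-335.8,27.4]))
f=grip_pic("side3","side");cv2.imwrite("pics/c4.png",cv2.resize(f["color"][100:230,190:360],(680,520),interpolation=cv2.INTER_CUBIC))
E
```

```text
6.8167 [ 479.7 -335.9   94.7] [-3.08403108e+00 -5.96591303e-01  1.38616283e-03] [ 0.63  0.52 -0.15  1.81  0.1   0.82 -0.76] [-0.07683449 -0.332591   -3.17381998] 28.4109415249077 [-9.40069688e-04  2.12673437e-04 -9.99999536e-01]
[ 0.5  0.1 67.3]
```

View pics/c4.png

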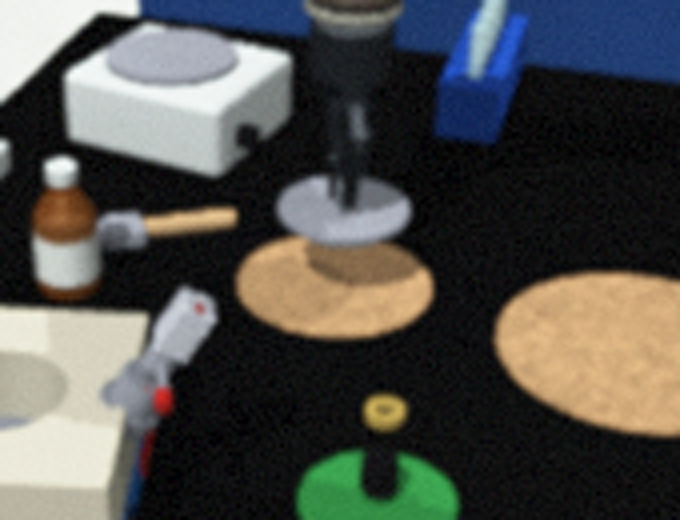

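The lid hangs level at (345,210), above the smaller mat at (335,287). I'll lower it, slowly at the end.

>>> step_arm(motion=[0.5, 0, 8, 0, 0, 0, 0, 0, 12, 0, 0, 0, 0, 0, 15, 0, 0, 0, 0, 0, 12, 0, 0, 0, 0, 0, 8, 0, 0, 0, 0, 0, 5, 0, 0, 0, 0, 0, 2, 0, 0, 0, 0, 0, 1, 0, 0, 0, 0, 0, 0, 0, 0, 0, 0, 0, 0, 0, 0, 0])

```text
time_s: 7.7
tcp_pos: [481.5, -335.5, 32.3]
orientation: [3.084, 0.597, 0.001]
ft_force: [-0.5, -0.1, -3.1]
grip_width: 28.7
grip_force: 49.9
```

>>> step_arm(motion=[0, 0, 0.7, 0, 0, 0, 0, 0, 0.7, 0, 0, 0, 0, 0, 0.6, 0, 0, 0, 0, 0, 0.5, 0, 0, 0, 0, 0, 0.5, 0, 0, 0, 0, 0, 0, 0, 0, 0])

```text
time_s: 8.2
tcp_pos: [481.0, -335.3, 28.7]
orientation: [-3.084, -0.598, 0.0]
ft_force: [-0.9, -0.4, -3.0]
grip_width: 29.1
grip_force: 49.9
```

>>> step_arm(motion=[0, 0, 0.5, 0, 0, 0, 0, 0, 0.5, 0, 0, 0, 0, 0, 0.5, 0, 0, 0, 0, 0, 0, 0, 0, 0])

```text
time_s: 8.53
tcp_pos: [481.0, -335.3, 27.4]
orientation: [3.084, 0.598, -0.0]
ft_force: [-0.9, 0.4, -0.4]
grip_width: 29.0
grip_force: 50.3
```

>>> step_arm(motion=[0, 0, 0.5, 0, 0, 0, 0, 0, 0.5, 0, 0, 0, 0, 0, 0, 0, 0, 0])

```text
time_s: 8.78
tcp_pos: [481.1, -335.4, 27.4]
orientation: [3.084, 0.597, 0.0]
ft_force: [-3.4, 2.7, 11.7]
grip_width: 29.1
grip_force: 51.4
```

Contact. I'll ease off, open and rise.

>>> step_arm(motion=[0, 0, -0.4, 0, 0, 0, 0, 0, -0.3, 0, 0, 0, 0, 0, 0, 0, 0, 0])

```text
time_s: 9.03
tcp_pos: [481.1, -335.4, 27.4]
orientation: [3.084, 0.597, 0.0]
ft_force: [-2.4, 1.3, 6.7]
grip_width: 28.8
grip_force: 50.8
```

>>> step_arm(motion=[0, 0, 0, 0, 0, 0, 0, 0, 0, 0, 0, 0, 0, 0, 0, 0, 0, 0, 0, 0, 0, 0, 0, 0, 0, 0, 0, 0, 0, 0, 0, 0, 0, 0, 0, 0, 0, 0, 0, 0, 0, 0, 0, 0, 0, 0, 0, 0], claw=1)

```text
time_s: 9.7
tcp_pos: [481.1, -335.3, 27.0]
orientation: [3.084, 0.598, 0.0]
ft_force: [0.5, 0.6, 0.5]
grip_width: 85.6
grip_force: 0.0
```

>>> step_arm(motion=[0, 0, -10, 0, 0, 0, 0, 0, -20, 0, 0, 0, 0, 0, -30, 0, 0, 0, 0, 0, -40, 0, 0, 0, 0, 0, -40, 0, 0, 0, 0, 0, -40, 0, 0, 0, 0, 0, -30, 0, 0, 0, 0, 0, -20, 0, 0, 0, 0, 0, 0, 0, 0, 0, 0, 0, 0, 0, 0, 0])

```text
time_s: 10.53
tcp_pos: [481.5, -335.6, 259.0]
orientation: [3.082, 0.597, 0.004]
ft_force: [0.0, 0.1, 0.1]
grip_width: 85.6
grip_force: 0.0
```

```bash
python3 - <<'E'
from h import *
s=bot.sense();print(s["time_s"],s["tcp_pos"].round(1),s["orientation"],s["q"].round(2),s["grip_width"])
f=bot.grab_frame("side");g=bot.grab_frame("top")
for o in("lid_knob",):
  for x in(f,g):
    for r in bot.search_frame(x,o)[:4]:print(o,round(r["score"],2),np.round(np.array(r["point"])*[512,384],1))
print(proj(f,[481,-335.5,48]),proj(g,[481,-335.5,48]))
th=.2175; Rb=R.from_euler('z',th); B=np.array([659.3,60.8,0])
ax=Rb.apply([-.5,0,.866]); head=np.array([509.65,26.1,171.7])
z=-ax; y=Rb.apply([0,1,0]); x=np.cross(y,z)   # tool y -> bath +y
M=np.array([x,y,z]).T
print("target orient",R.from_matrix(M).as_rotvec())
app=head+ax*(60-19); print("approach tcp",app,"grasp tcp",head-ax*19)
M0=R.from_rotvec(s["orientation"])
rel=M0.inv()*R.from_matrix(M); print("rel rotvec",rel.as_rotvec(), "delta",M0.inv().apply(app-s["tcp_pos"]))
# alternative: yaw part about tool z then tilt
print("zyx", rel.as_euler("ZYX"), rel.as_euler("ZXY"))
E
```

```text
10.5333 [ 481.5 -335.6  259. ] [3.08204744 0.59701517 0.00367852] [ 0.64  0.36 -0.16  1.62  0.06  1.16 -0.73] 85.5781061111077
lid_knob 0.93 [281.5 228.2]
lid_knob 0.8 [304.1 304.6]
lid_knob 0.61 [275.7 169.1]
lid_knob 0.89 [256.9 230.2]
lid_knob 0.86 [175.5 267. ]
lid_knob 0.55 [357.  199.7]
lid_knob 0.4 [176.8 118.7]
[[274.71320073 160.86730821]] [[360.96245395 196.07705943]]
target orient [-0.28436791  2.60456083  0.07619809]
approach tcp [489.63298055  21.6763214  207.206     ] grasp tcp [518.92617974  28.1499974  155.246     ]
rel rotvec [-0.76849399 -0.06026023 -2.88003401] delta [ 140.853174   -328.49831711   51.16419098]
zyx [-2.97508631e+00 -5.21326161e-01 -2.66727702e-03] [-2.97641470e+00 -2.31295386e-03 -5.21327697e-01]
```

>>> step_arm(motion=[0, 0, 0, 0, 0, -0.12, 0, 0, 0, 0, 0, -0.12, 0, 0, 0, 0, 0, -0.12, 0, 0, 0, 0, 0, -0.12, 0, 0, 0, 0, 0, -0.12, 0, 0, 0, 0, 0, -0.12, 0, 0, 0, 0, 0, -0.12, 0, 0, 0, 0, 0, -0.12, 0, 0, 0, 0, 0, -0.12, 0, 0, 0, 0, 0, -0.12])

```text
time_s: 11.57
tcp_pos: [480.5, -335.0, 255.8]
orientation: [-2.2, -2.24, 0.001]
ft_force: [-0.8, -0.1, -0.2]
grip_width: 85.2
grip_force: 0.0
```

>>> step_arm(motion=[0, 0, 0, 0, 0, -0.12, 0, 0, 0, 0, 0, -0.12, 0, 0, 0, 0, 0, -0.12, 0, 0, 0, 0, 0, -0.12, 0, 0, 0, 0, 0, -0.12, 0, 0, 0, 0, 0, -0.12, 0, 0, 0, 0, 0, -0.12, 0, 0, 0, 0, 0, -0.12, 0, 0, 0, 0, 0, -0.12, 0, 0, 0, 0, 0, -0.12])

```text
time_s: 12.4
tcp_pos: [480.5, -335.1, 255.8]
orientation: [-0.551, -3.091, -0.002]
ft_force: [1.4, 0.1, -0.2]
grip_width: 85.6
grip_force: 0.0
```

>>> step_arm(motion=[0, 0, 0, 0, 0, -0.12, 0, 0, 0, 0, 0, -0.12, 0, 0, 0, 0, 0, -0.12, 0, 0, 0, 0, 0, -0.12, 0, 0, 0, 0, 0, -0.095, 0, 0, 0, 0, 0, 0, 0, 0, 0, 0, 0, 0, 0, 0, 0, 0, 0, 0])

```text
time_s: 13.07
tcp_pos: [480.8, -335.2, 256.4]
orientation: [0.334, -3.123, -0.001]
ft_force: [-0.1, -0.2, 0.3]
grip_width: 85.2
grip_force: 0.0
```

```bash
cat > tgt.py <<'E'
from h import *
th=.2175; Rb=R.from_euler('z',th); B=np.array([659.3,60.8,0])
ax=Rb.apply([-.5,0,.866]); head=B+Rb.apply([-153.6,-0.8,171.7])
def rep(back,turn=0.):
    s=bot.sense(); z=-ax;y=Rb.apply([0,1,0]);M=R.from_matrix(np.array([np.cross(y,z),y,z]).T)*R.from_euler('z',turn)
    M0=R.from_rotvec(s["orientation"]); t=head+ax*(back-19)
    print("t",round(s["time_s"],2),"q",s["q"].round(2),"tcp",s["tcp_pos"].round(1),"F_tool",M0.inv().apply(s["ft_force"]).round(1),"T_tool",M0.inv().apply(s["torque"]).round(2),"w",round(s["grip_width"],1))
    print("shift",M0.inv().apply(t-s["tcp_pos"]).round(1),"rot",(M0.inv()*M).as_rotvec().round(4),"YX",(M0.inv()*M).as_euler("ZYX").round(3))
E
python3 -c "
from tgt import *
rep(60)"
```

```text
t 13.07 q [ 1.06  0.47 -0.79  1.59  0.35  1.23  1.99] tcp [ 480.8 -335.2  256.4] F_tool [ 0.2 -0.2 -0.3] T_tool [0.02 0.04 0.03] w 85.2
shift [-84.  347.7  49.5] rot [-4.000e-04 -5.242e-01 -4.800e-03] YX [-0.005 -0.524  0.001]
```

>>> step_arm(motion=[-8.4, 34.8, 0, 0, 0, 0, -8.4, 34.8, 0, 0, 0, 0, -8.4, 34.8, 0, 0, 0, 0, -8.4, 34.8, 0, 0, 0, 0, -8.4, 34.8, 0, 0, 0, 0, -8.4, 34.8, 0, 0, 0, 0, -8.4, 34.8, 0, 0, 0, 0, -8.4, 34.8, 0, 0, 0, 0, -8.4, 34.8, 0, 0, 0, 0, -8.4, 34.8, 0, 0, 0, 0])

```text
time_s: 13.9
tcp_pos: [488.1, 24.2, 257.1]
orientation: [-0.334, 3.123, -0.001]
ft_force: [1.1, -0.7, 0.4]
grip_width: 85.2
grip_force: 0.0
```

>>> step_arm(motion=[0, 0, 0, 0, -0.1, 0, 0, 0, 0, 0, -0.1, 0, 0, 0, 0, 0, -0.12, 0, 0, 0, 0, 0, -0.12, 0, 0, 0, 0, 0, -0.084, 0, 0, 0, 0, 0, 0, 0, 0, 0, 0, 0, 0, 0, 0, 0, 0, 0, 0, 0])

```text
time_s: 14.57
tcp_pos: [489.2, 22.9, 257.8]
orientation: [-0.282, 2.612, 0.077]
ft_force: [-0.2, -0.7, -0.5]
grip_width: 85.2
grip_force: 0.0
```

```bash
python3 -c "
from tgt import *
rep(60)
f=grip_pic('side4','side');cv2.imwrite('pics/c5.png',cv2.resize(f['color'][100:230,150:320],(680,520),interpolation=cv2.INTER_CUBIC))"
```

```text
t 14.57 q [ 0.99 -0.   -1.05  2.21 -0.2   0.43  1.89] tcp [489.2  22.9 257.8] F_tool [ 0.5 -0.6  0.3] T_tool [0.08 0.51 0.  ] w 85.2
shift [24.9 -0.6 44. ] rot [ 0.0003 -0.0068 -0.0025] YX [-0.002 -0.007  0.   ]
```

View pics/c5.png

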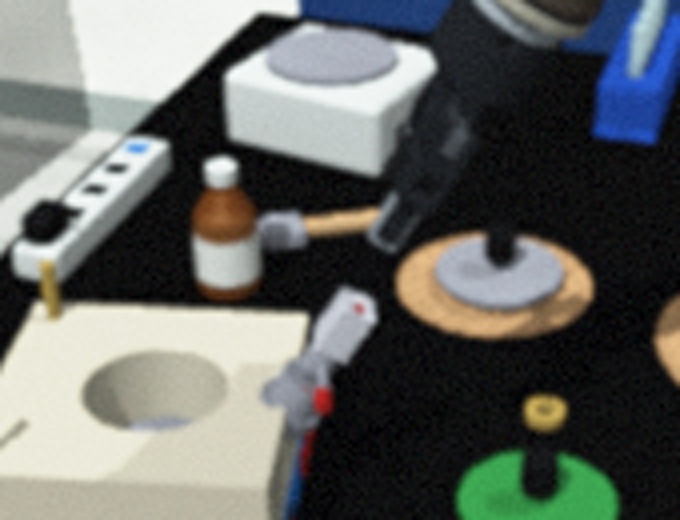

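```bash
python3 -c "
from tgt import *
f=bot.grab_frame('side')
for r in bot.search_frame(f,'tap_head')[:2]:print(r['score'],np.array(r['point'])*[512,384])
X=Rb.apply([.866,0,.5]);Y=Rb.apply([0,1,0])
C=[head+ax*k*22+X*i*13+Y*j*13 for k in(1,-1) for i in(1,-1) for j in(1,-1)]
im=cv2.resize(f['color'][150:220,190:275],(680,560),interpolation=cv2.INTER_CUBIC)
p=((proj(f,C)-[190,150]+.5)*8).astype(int)
for a in range(8):
  for b in range(a):
    if bin(a^b).count('1')==1: cv2.line(im,p[a].tolist(),p[b].tolist(),(0,255,0),1)
cv2.imwrite('pics/c6.png',im)"
```

```text
0.62 [276.224 168.   ]
0.61 [203.8784 157.5936]
```

View pics/c6.png

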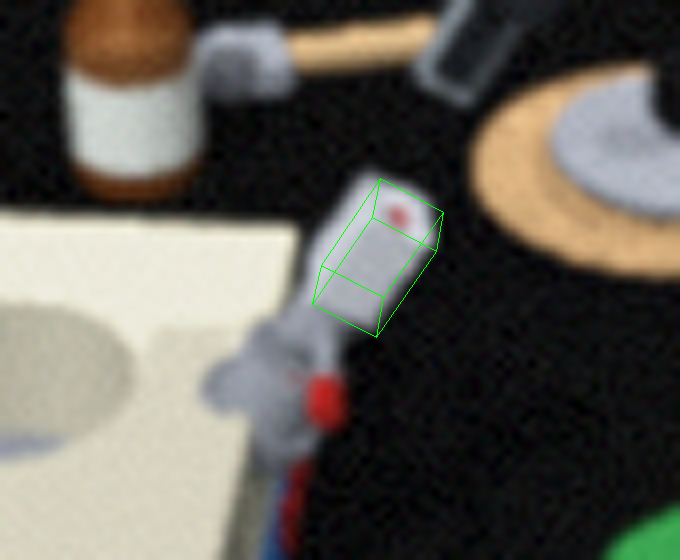

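The overlay (green) sits about 1 px, or about 2 mm, toward the robot from the real head at (375,250). I'll shift the estimate by 2 mm and approach.

>>> step_arm(motion=[10, 0, 5, 0, 0, 0, 12, -0.6, 15, 0, -0.006, 0, 4.6, 0, 14, 0, 0, 0, 0, 0, 8, 0, 0, 0, 0, 0, 0, 0, 0, 0, 0, 0, 0, 0, 0, 0])

```text
time_s: 15.22
tcp_pos: [486.8, 23.5, 207.3]
orientation: [-0.286, 2.606, 0.081]
ft_force: [0.2, 0.0, 0.8]
grip_width: 85.4
grip_force: 0.0
```

```bash
sed -i 's/\[-153.6,-0.8,171.7\]/[-152,-0.8,172.5]/' tgt.py; python3 -c "
from tgt import *
rep(0)"
```

```text
t 15.22 q [ 0.84  0.1  -0.98  2.3   0.1   0.27  1.59] tcp [486.8  23.5 207.3] F_tool [-0.6 -0.  -0.6] T_tool [ 0.03  0.54 -0.02] w 85.4
shift [-3.8 -1.8 61.4] rot [ 0.0038 -0.0009  0.0004] YX [ 0.    -0.001  0.004]
```

>>> step_arm(motion=[-3.8, -1.8, 5, 0.004, 0, 0, 0, 0, 10, 0, 0, 0, 0, 0, 10, 0, 0, 0, 0, 0, 0, 0, 0, 0, 0, 0, 0, 0, 0, 0])

```text
time_s: 15.63
tcp_pos: [502.4, 24.5, 188.1]
orientation: [-0.284, 2.605, 0.073]
ft_force: [0.8, 0.3, 0.7]
grip_width: 85.3
grip_force: 0.0
```

```bash
python3 -c "
from tgt import *
rep(0)"
```

```text
t 15.63 q [ 0.63  0.15 -0.8   2.31  0.32  0.22  1.35] tcp [502.4  24.5 188.1] F_tool [-1.1  0.1 -0.2] T_tool [-0.02  0.49 -0.03] w 85.3
shift [-0.1  0.9 37. ] rot [-0.0022 -0.0003  0.0004] YX [ 0.    -0.    -0.002]
```

>>> step_arm(motion=[0, 0.9, 7, 0, 0, 0, 0, 0, 8, 0, 0, 0, 0, 0, 8, 0, 0, 0, 0, 0, 7, 0, 0, 0, 0, 0, 4, 0, 0, 0, 0, 0, 3, 0, 0, 0, 0, 0, 0, 0, 0, 0, 0, 0, 0, 0, 0, 0])

```text
time_s: 16.3
tcp_pos: [520.3, 28.2, 156.3]
orientation: [-0.281, 2.604, 0.072]
ft_force: [0.5, 0.1, 1.2]
grip_width: 85.7
grip_force: 0.0
```

```bash
python3 -c "
from tgt import *
rep(0)
f=grip_pic('side5','side');g=grip_pic('top5','top')
cv2.imwrite('pics/c7.png',np.hstack([cv2.resize(f['color'][140:215,195:270],(400,400),interpolation=cv2.INTER_CUBIC),cv2.resize(g['color'][150:200,220:270],(400,400),interpolation=cv2.INTER_CUBIC)]))"
```

```text
t 16.3 q [ 0.35  0.21 -0.53  2.33  0.6   0.13  1.06] tcp [520.3  28.2 156.3] F_tool [-1.  -0.  -0.8] T_tool [-0.02  0.52  0.03] w 85.7
shift [-0.1  1.   0.3] rot [-0.0036  0.0005 -0.0012] YX [-0.001  0.001 -0.004]
```

View pics/c7.png

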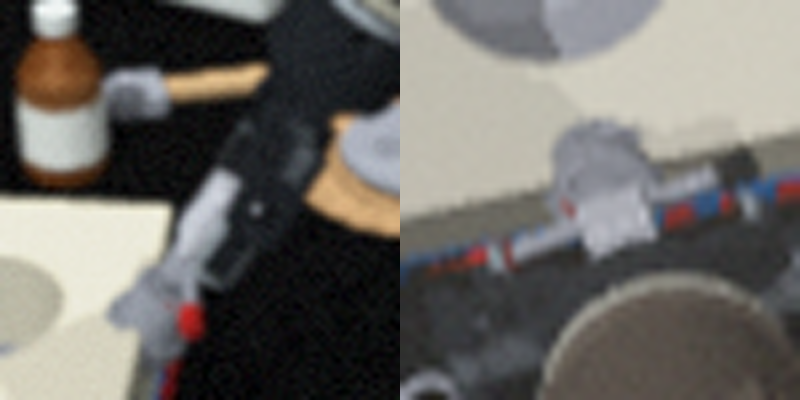

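```bash
python3 -c "
from tgt import *
f=bot.grab_frame('side');g=bot.grab_frame('top')
Y=Rb.apply([0,1,0])
s=bot.sense();M0=R.from_rotvec(s['orientation'])
for k in (45,-45):
  for b in (0,-13,-32): 
    P=s['tcp_pos']+M0.apply([0,k,b]); print(k,b,((proj(f,P)[0]-[195,140]+.5)*400/75).round(),((proj(g,P)[0]-[220,150]+.5)*8+[400,0]).round())
P=head; print('head',((proj(f,P)[0]-[195,140]+.5)*400/75).round(),((proj(g,P)[0]-[220,150]+.5)*8+[400,0]).round())
P=head+22*ax; print('top',((proj(f,P)[0]-[195,140]+.5)*400/75).round(),((proj(g,P)[0]-[220,150]+.5)*8+[400,0]).round())
"
```

```text
45 0 [196. 296.] [506. 247.]
45 -13 [208. 279.] [508. 257.]
45 -32 [226. 253.] [511. 273.]
-45 0 [216. 204.] [742. 196.]
-45 -13 [227. 187.] [746. 206.]
-45 -32 [244. 163.] [753. 221.]
head [222. 224.] [626. 236.]
top [242. 195.] [632. 253.]
```

```bash
cat > ov.py <<'E'
from tgt import *
X=Rb.apply([.866,0,.5]);Y=Rb.apply([0,1,0])
def ov(f,o,w,hd):
  C=[hd+ax*k*22+X*i*13+Y*j*13 for k in(1,-1) for i in(1,-1) for j in(1,-1)]
  im=cv2.resize(f['color'][o[1]:o[1]+w,o[0]:o[0]+w],(400,400),interpolation=cv2.INTER_CUBIC)
  raw=im.copy();p=((proj(f,C)-o+.5)*400/w).astype(int)
  for a in range(8):
   for b in range(a):
    if bin(a^b).count('1')==1: cv2.line(im,p[a].tolist(),p[b].tolist(),(0,255,0),1)
  return im
f=bot.grab_frame('side');g=bot.grab_frame('top')
cv2.imwrite('pics/c8.png',np.hstack([ov(f,[212,157],50,head),ov(g,[225,155],45,head)]))
E
python3 ov.py
```

```text
(no output)
```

View pics/c8.png

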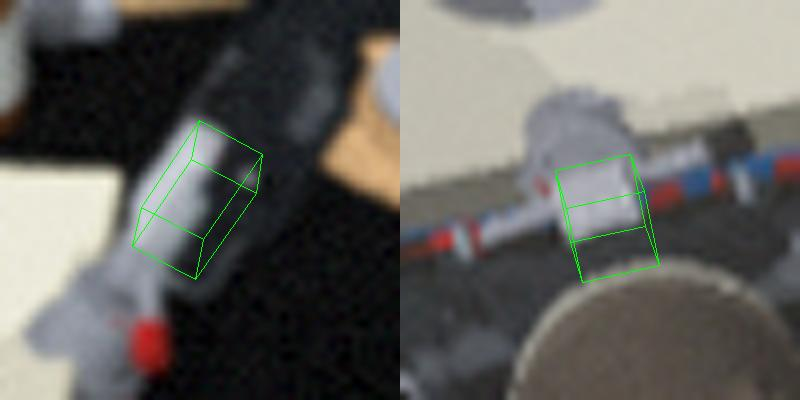

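```bash
python3 -c "
from ov import *
for d in (0,2,4):
  hd=head+d*X
  print(d,[((proj(g,hd+ax*22+X*i*13+Y*j*13)[0]-[190,95]+.5)*4).round(1).tolist() for i in(-1,1) for j in(1,-1)])
t=cv2.imread('pics/top0.png');print(t[176:192,240:258].min(axis=2))
"
```

```text
0 [[221.9, 367.3], [256.9, 359.6], [214.8, 333.8], [250.0, 326.1]]
2 [[221.4, 364.7], [256.4, 357.0], [214.3, 331.2], [249.5, 323.5]]
4 [[220.9, 362.1], [255.8, 354.5], [213.7, 328.6], [249.0, 320.9]]
[[121 103 173 173 173 173 173 171 171 172 189 124  73  62  56  51  59  60]
 [144 135 174 173 172 170 172 182 188 182 204 128  63  55  48  44  47  52]
 [153 151 155 169 180 189 184 192 199 192 189 162  80  48  47  43  48  47]
 [149 123 115 182 191 201 196 193 188 190 189 190 102  51  46  45  42  44]
 [111  69  56 174 194 193 193 192 190 189 189 193 142  68  48  47  43  46]
 [ 49  51  50  94 189 175 172 173 189 189 191 189 175  87  44  47  46  47]
 [ 45  49  47  65 174 121 102 105 185 189 189 187 185 103  49  42  44  44]
 [ 50  46  45  47 121  72  94 120 185 188 190 185 184 152  71  46  43  43]
 [ 42  45  39  47  66 139 160 174 187 188 193 189 162 161  78  41  45  44]
 [ 42  45  46  48  46 168 185 187 187 167 172 166  90  49  43  45  39  41]
 [ 44  41  44  44  42 119 162 161 160  91  50  45  42  38  38  39  45  49]
 [ 40  47  46  47  42  61  94  70  48  42  37  40  41  39  44  42  45  50]
 [ 42  41  42  43  39  42  46  47  45  40  48  45  46  48  44  51  50  45]
 [ 45  38  49  42  42  47  44  47  44  47  47  47  46  45  48  48  41  46]
 [ 44  45  41  43  37  44  51  44  48  48  45  41  43  45  44  44  43  45]
 [ 51  46  44  46  47  50  48  44  47  48  44  48  41  42  48  43  42  45]]
```

The overlays agree to within about 2 mm, which is enough for the flats. Closing now.

>>> step_arm(motion=[0, 0.6, 0, 0, 0, 0, 0, 0, 0, 0, 0, 0, 0, 0, 0, 0, 0, 0, 0, 0, 0, 0, 0, 0, 0, 0, 0, 0, 0, 0, 0, 0, 0, 0, 0, 0, 0, 0, 0, 0, 0, 0, 0, 0, 0, 0, 0, 0], claw=0, newtons=40)

```text
time_s: 17.37
tcp_pos: [519.6, 28.2, 155.5]
orientation: [-0.281, 2.606, 0.071]
ft_force: [-5.1, -3.4, 5.8]
grip_width: 26.7
grip_force: 37.8
```

```bash
python3 -c "
from tgt import *
rep(0)"
```

```text
t 17.37 q [ 0.34  0.21 -0.53  2.33  0.61  0.13  1.05] tcp [519.6  28.2 155.5] F_tool [ 2.  -2.3 -7.9] T_tool [ 0.51  0.76 -0.1 ] w 26.7
shift [-1.1  0.9 -0. ] rot [-0.0043 -0.0009 -0.0014] YX [-0.001 -0.001 -0.004]
```

>>> step_arm(motion=[0, 0, 0.01, 0, 0, 0.03, 0, 0, 0.02, 0, 0, 0.06, 0, 0, 0.03, 0, 0, 0.08, 0, 0, 0.03, 0, 0, 0.1, 0, 0, 0.03, 0, 0, 0.1, 0, 0, 0.03, 0, 0, 0.1, 0, 0, 0, 0, 0, 0])

```text
time_s: 17.95
tcp_pos: [519.6, 29.6, 155.4]
orientation: [0.342, 2.616, 0.237]
ft_force: [-5.8, 0.7, 5.0]
grip_width: 26.4
grip_force: 37.9
```

```bash
python3 -c "
from tgt import *
rep(-.15,.47)"
```

```text
t 17.95 q [ 0.3   0.2  -0.48  2.33  0.54  0.12  0.64] tcp [519.6  29.6 155.4] F_tool [ 2.9  0.6 -7.1] T_tool [-0.16  0.98 -0.03] w 26.4
shift [-1.   0.  -0.1] rot [-0.0025  0.0009 -0.0064] YX [-0.006  0.001 -0.003]
```

```bash
python3 -c "
from tgt import *
s=bot.sense();print(s['q'],s['joint_vel'].round(4))"
```

```text
[ 0.30142441  0.20206845 -0.4847354   2.33432867  0.54249989  0.12124339
  0.63884189] [ 0.0054  0.0024 -0.0074  0.0036  0.0126  0.0045  0.1387]
```

>>> step_arm(motion=[0, 0, 0, 0, 0, 0, 0, 0, 0, 0, 0, 0, 0, 0, 0, 0, 0, 0, 0, 0, -4, 0, 0, 0, 0, 0, -5, 0, 0, 0, 0, 0, 0, 0, 0, 0, 0, 0, 0, 0, 0, 0], claw=0.6)

```text
time_s: 18.53
tcp_pos: [515.8, 27.8, 163.3]
orientation: [0.335, 2.616, 0.235]
ft_force: [0.4, -0.6, -0.5]
grip_width: 51.3
grip_force: 0.0
```

```bash
python3 -c "
from tgt import *
rep(9,.47)
s=bot.sense();print(s['q'])"
```

```text
t 18.53 q [ 0.38  0.19 -0.56  2.33  0.5   0.15  0.69] tcp [515.8  27.8 163.3] F_tool [-0.3 -0.6  0.6] T_tool [ 0.28  0.44 -0.06] w 51.3
shift [-0.2  0.6 -0.3] rot [-0.0029  0.0018 -0.0014] YX [-0.001  0.002 -0.003]
[ 0.37993244  0.18930106 -0.56303373  2.32823264  0.49817735  0.1452957
  0.69279921]
```

>>> step_arm(motion=[0, 0, 0, 0, 0, 0, 0, 0, 0, 0, 0, 0, 0, 0, 0, 0, 0, 0, 0, 0, 0, 0, 0, 0, 0, 0, 0, 0, 0, 0, 0, 0, 0, 0, 0, 0, 0, 0, 0, 0, 0, 0], claw=0, newtons=40)

```text
time_s: 19.12
tcp_pos: [515.6, 28.4, 163.2]
orientation: [0.334, 2.617, 0.235]
ft_force: [-0.3, 0.6, 3.0]
grip_width: 25.9
grip_force: 38.6
```

>>> step_arm(motion=[0, 0, 0.03, 0, 0, 0.05, 0, 0, 0.03, 0, 0, 0.08, 0, 0, 0.03, 0, 0, 0.1, 0, 0, 0.03, 0, 0, 0.1, 0, 0, 0.03, 0, 0, 0.1, 0, 0, 0.03, 0, 0, 0.1, 0, 0, 0.03, 0, 0, 0.1])

```text
time_s: 19.7
tcp_pos: [516.3, 29.5, 163.6]
orientation: [1.155, 2.431, 0.442]
ft_force: [-0.6, 4.9, 3.2]
grip_width: 26.0
grip_force: 39.5
```

```bash
python3 -c "
from tgt import *
rep(8.6,1.1)
s=bot.sense();print(s['q'])"
```

```text
t 19.7 q [ 0.26  0.17 -0.43  2.34  0.3   0.13  0.25] tcp [516.3  29.5 163.6] F_tool [ 3.5  4.  -2.5] T_tool [-0.5   1.16 -0.11] w 26.0
shift [-0.8 -0.9 -0.2] rot [ 0.0008  0.0021 -0.0041] YX [-0.004  0.002  0.001]
[ 0.25749542  0.17332706 -0.4293753   2.33575857  0.30087741  0.12867654
  0.24854169]
```

>>> step_arm(motion=[0, 0, 0.03, 0, 0, 0.08, 0, 0, 0.03, 0, 0, 0.1, 0, 0, 0.03, 0, 0, 0.1, 0, 0, 0.03, 0, 0, 0.1, 0, 0, 0, 0, 0, 0])

```text
time_s: 20.12
tcp_pos: [517.2, 29.8, 164.0]
orientation: [1.624, 2.207, 0.554]
ft_force: [2.0, 4.7, 0.8]
grip_width: 25.6
grip_force: 38.8
```

```bash
python3 -c "
from tgt import *
rep(8.5,1.48)
s=bot.sense();print(s['q'])"
```

```text
t 20.12 q [ 0.19  0.17 -0.36  2.34  0.19  0.12 -0.02] tcp [517.2  29.8 164. ] F_tool [3.9 3.3 0.8] T_tool [-0.42  0.92 -0.03] w 25.6
shift [-1.1 -1.5 -0.2] rot [ 0.003   0.0018 -0.0055] YX [-0.006  0.002  0.003]
[ 0.1901705   0.16612721 -0.3551778   2.33941458  0.18680205  0.12231576
 -0.0219773 ]
```

The wrist joint q6 nears its limit as the yaw grows, so I'll ratchet in quarter turns. Release here, turn the gripper back 90°, take hold 4 mm higher and go on.

>>> step_arm(motion=[0, 0, 0, 0, 0, 0, 0, 0, 0, 0, 0, 0, 0, 0, 0, 0, 0, 0, 0, 0, 0, 0, 0, 0, 0, 0, -4, 0, 0, 0, 0, 0, 0, 0, 0, -0.1, 0, 0, 0, 0, 0, -0.12, 0, 0, 0, 0, 0, -0.12, 0, 0, 0, 0, 0, -0.12, 0, 0, 0, 0, 0, -0.12], claw=0.8)

```text
time_s: 20.95
tcp_pos: [513.6, 27.5, 166.5]
orientation: [0.889, 2.519, 0.374]
ft_force: [-0.5, -1.2, -0.5]
grip_width: 68.5
grip_force: 0.0
```

>>> step_arm(motion=[0, 0, 0, 0, 0, -0.12, 0, 0, 0, 0, 0, -0.12, 0, 0, 0, 0, 0, -0.12, 0, 0, 0, 0, 0, -0.12, 0, 0, 0, 0, 0, -0.12, 0, 0, 0, 0, 0, -0.12, 0, 0, 0, 0, 0, -0.12, 0, 0, 0, 0, 0, -0.12, 0, 0, 0, 0, 0, 0, 0, 0, 0, 0, 0, 0])

```text
time_s: 21.78
tcp_pos: [513.7, 27.3, 166.4]
orientation: [-0.354, 2.595, 0.052]
ft_force: [-0.5, -0.4, -0.4]
grip_width: 68.2
grip_force: 0.0
```

```bash
python3 -c "
from tgt import *
rep(12.5,1.48-np.pi/2)
s=bot.sense();print(s['q'])"
```

```text
t 21.78 q [ 0.55  0.21 -0.75  2.32  0.68  0.18  1.05] tcp [513.7  27.3 166.4] F_tool [ 0.7 -0.3  0.1] T_tool [-0.03  0.51  0.06] w 68.2
shift [-0.8  0.4 -0.1] rot [-0.0034 -0.0006 -0.0359] YX [-0.036 -0.001 -0.003]
[ 0.55040526  0.20990339 -0.75256057  2.31758143  0.67723039  0.18248686
  1.05117494]
```

>>> step_arm(motion=[-1.6, 0.8, 0, 0, 0, -0.033, 0, 0, 0, 0, 0, 0, 0, 0, 0, 0, 0, 0, 0, 0, 0, 0, 0, 0, 0, 0, 0, 0, 0, 0, 0, 0, 0, 0, 0, 0, 0, 0, 0, 0, 0, 0, 0, 0, 0, 0, 0, 0, 0, 0, 0, 0, 0, 0, 0, 0, 0, 0, 0, 0], claw=0, newtons=40)

```text
time_s: 22.62
tcp_pos: [515.3, 28.0, 167.5]
orientation: [-0.4, 2.588, 0.038]
ft_force: [-2.9, -4.9, 7.1]
grip_width: 25.5
grip_force: 39.7
```

```bash
python3 -c "
from tgt import *
rep(12.5,1.48-np.pi/2)
s=bot.sense();print(s['q'],s['grip_force'])"
```

```text
t 22.62 q [ 0.55  0.21 -0.76  2.31  0.69  0.19  1.07] tcp [515.3  28.  167.5] F_tool [ 0.2 -4.2 -8.1] T_tool [0.71 0.53 0.02] w 25.5
shift [1.2 0.3 0. ] rot [-0.0048 -0.0003 -0.0005] YX [-0.001 -0.    -0.005]
[ 0.55365978  0.21137492 -0.75972569  2.31326427  0.68725941  0.18814235
  1.07499538] 39.708375334739685
```

>>> step_arm(motion=[0, 0, 0.03, 0, 0, 0.04, 0, 0, 0.03, 0, 0, 0.08, 0, 0, 0.03, 0, 0, 0.1, 0, 0, 0.03, 0, 0, 0.1, 0, 0, 0.03, 0, 0, 0.1, 0, 0, 0.03, 0, 0, 0.1, 0, 0, 0.03, 0, 0, 0.1, 0, 0, 0.03, 0, 0, 0.1, 0, 0, 0.03, 0, 0, 0.1])

```text
time_s: 23.37
tcp_pos: [515.8, 28.6, 167.6]
orientation: [0.68, 2.566, 0.322]
ft_force: [-1.2, -3.4, 5.6]
grip_width: 25.2
grip_force: 40.2
```

>>> step_arm(motion=[0, 0, 0.03, 0, 0, 0.1, 0, 0, 0.03, 0, 0, 0.1, 0, 0, 0.03, 0, 0, 0.1, 0, 0, 0.03, 0, 0, 0.1, 0, 0, 0.03, 0, 0, 0.1, 0, 0, 0.03, 0, 0, 0.1, 0, 0, 0.03, 0, 0, 0.1, 0, 0, 0.03, 0, 0, 0.09, 0, 0, 0.03, 0, 0, 0.05, 0, 0, 0, 0, 0, 0])

```text
time_s: 24.2
tcp_pos: [516.4, 28.8, 167.7]
orientation: [1.725, 2.145, 0.575]
ft_force: [1.4, -2.0, 4.5]
grip_width: 25.4
grip_force: 38.8
```

>>> step_arm(motion=[0, 0, 0, 0, 0, 0, 0, 0, 0, 0, 0, 0, 0, 0, 0, 0, 0, 0, 0, 0, 0, 0, 0, 0])

```text
time_s: 24.53
tcp_pos: [516.3, 28.9, 167.6]
orientation: [1.72, 2.149, 0.574]
ft_force: [1.4, -2.4, 6.1]
grip_width: 25.4
grip_force: 39.2
```

```bash
python3 -c "
from tgt import *
rep(12,np.pi/2)
s=bot.sense();print(s['q'],s['grip_force'])"
```

```text
t 24.53 q [ 0.2   0.16 -0.37  2.34  0.18  0.14 -0.1 ] tcp [516.3  28.9 167.6] F_tool [-2.7  3.8 -4.8] T_tool [-0.54 -0.68 -0.05] w 25.4
shift [-0.5 -2.3  0. ] rot [0.0022 0.0035 0.0043] YX [0.004 0.003 0.002]
[ 0.20478245  0.15855728 -0.36925795  2.33528356  0.1795553   0.13513396
 -0.09554833] 39.18696641921997
```

>>> step_arm(motion=[0, 0, 0, 0, 0, 0, 0, 0, 0, 0, 0, 0, 0, 0, 0, 0, 0, 0, 0, 0, -0.03, 0, 0, -0.05, 0, 0, -0.03, 0, 0, -0.1, 0, 0, -0.03, 0, 0, -0.1, 0, 0, -0.03, 0, 0, -0.1, 0, 0, -0.03, 0, 0, -0.1, 0, 0, -0.03, 0, 0, -0.1, 0, 0, -0.03, 0, 0, -0.1])

```text
time_s: 25.37
tcp_pos: [515.6, 28.8, 167.4]
orientation: [0.91, 2.511, 0.38]
ft_force: [-0.9, -3.7, 6.5]
grip_width: 25.5
grip_force: 39.0
```

>>> step_arm(motion=[0, 0, -0.03, 0, 0, -0.1, 0, 0, -0.03, 0, 0, -0.1, 0, 0, -0.03, 0, 0, -0.1, 0, 0, -0.03, 0, 0, -0.1, 0, 0, -0.03, 0, 0, -0.1, 0, 0, -0.03, 0, 0, -0.1, 0, 0, -0.03, 0, 0, -0.1, 0, 0, -0.03, 0, 0, -0.1, 0, 0, -0.03, 0, 0, -0.0708, 0, 0, -0.03, 0, 0, -0.05])

```text
time_s: 26.2
tcp_pos: [515.0, 27.9, 167.3]
orientation: [-0.292, 2.604, 0.067]
ft_force: [-0.7, -5.0, 8.0]
grip_width: 25.2
grip_force: 39.4
```

>>> step_arm(motion=[0, 0, 0, 0, 0, 0, 0, 0, 0, 0, 0, 0, 0, 0, 0, 0, 0, 0, 0, 0, 0, 0, 0, 0, 0, 0, 0, 0, 0, 0, 0, 0, 0, 0, 0, 0, 0, 0, 0, 0, 0, 0])

```text
time_s: 26.78
tcp_pos: [515.0, 27.9, 167.3]
orientation: [-0.288, 2.604, 0.068]
ft_force: [-1.8, -6.0, 7.5]
grip_width: 25.3
grip_force: 40.1
```

```bash
python3 -c "
from tgt import *
rep(12.4,0)
s=bot.sense();print(s['q'],s['grip_force'])"
```

```text
t 26.78 q [ 0.55  0.21 -0.76  2.31  0.68  0.19  0.99] tcp [515.   27.9 167.3] F_tool [-1.1 -5.5 -8. ] T_tool [ 1.15  0.12 -0.07] w 25.3
shift [0.9 0.2 0. ] rot [-0.0048 -0.0006  0.0039] YX [ 0.004 -0.001 -0.005]
[ 0.55138542  0.21110005 -0.75702072  2.31371451  0.68420889  0.18787855
  0.99156403] 40.073484778404236
```

>>> step_arm(motion=[0, 0, 0, 0, 0, 0, 0, 0, 0, 0, 0, 0, 0, 0, 0, 0, 0, 0, 0, 0, 0, 0, 0, 0, 0, 0, 0, 0, 0, 0, 0, 0, 0, 0, 0, -0.1, 0, 0, 0, 0, 0, -0.12, 0, 0, 0, 0, 0, -0.12, 0, 0, 0, 0, 0, -0.12, 0, 0, 0, 0, 0, -0.12], claw=0.8)

```text
time_s: 27.62
tcp_pos: [514.8, 29.1, 167.0]
orientation: [-1.029, 2.414, -0.134]
ft_force: [0.3, 0.1, -0.4]
grip_width: 68.7
grip_force: 0.0
```

>>> step_arm(motion=[0, 0, 0, 0, 0, -0.12, 0, 0, 0, 0, 0, -0.12, 0, 0, 0, 0, 0, -0.12, 0, 0, 0, 0, 0, -0.12, 0, 0, 0, 0, 0, 0])

```text
time_s: 28.03
tcp_pos: [514.7, 29.0, 166.9]
orientation: [-1.589, 2.122, -0.296]
ft_force: [-0.6, 0.9, 0.2]
grip_width: 68.1
grip_force: 0.0
```

```bash
python3 -c "
from tgt import *
rep(12.4,-1.0608)
s=bot.sense();print(s['q'],s['grip_force'])"
```

```text
t 28.03 q [ 0.77  0.28 -1.03  2.3   0.97  0.27  1.79] tcp [514.7  29.  166.9] F_tool [-0.8  0.7 -0.4] T_tool [-0.45  0.27 -0.06] w 68.1
shift [ 1.1  0.1 -0.2] rot [-0.0007 -0.0025  0.0077] YX [ 0.008 -0.003 -0.001]
[ 0.77024139  0.28092404 -1.0257612   2.30221534  0.96866951  0.26723627
  1.79176051] 0.0
```

>>> step_arm(motion=[0, 0, 0, 0, 0, -0.12, 0, 0, 0, 0, 0, -0.12, 0, 0, 0, 0, 0, -0.12, 0, 0, 0, 0, 0, -0.1, 0, 0, 0, 0, 0, -0.048, 0, 0, 0, 0, 0, 0, 0, 0, 0, 0, 0, 0])

```text
time_s: 28.62
tcp_pos: [514.8, 29.0, 167.0]
orientation: [-2.1, 1.695, -0.454]
ft_force: [-0.1, -0.5, -0.0]
grip_width: 68.5
grip_force: 0.0
```

>>> step_arm(motion=[0, 0, 0, 0, 0, 0, 0, 0, 0, 0, 0, 0, 0, 0, 0, 0, 0, 0, 0, 0, 0, 0, 0, 0, 0, 0, 0, 0, 0, 0, 0, 0, 0, 0, 0, 0, 0, 0, 0, 0, 0, 0, 0, 0, 0, 0, 0, 0, 0, 0, 0, 0, 0, 0, 0, 0, 0, 0, 0, 0], claw=0)

```text
time_s: 29.45
tcp_pos: [515.4, 29.2, 167.6]
orientation: [-2.103, 1.69, -0.457]
ft_force: [-2.0, -0.4, 6.1]
grip_width: 25.3
grip_force: 40.5
```

```bash
python3 -c "
from tgt import *
rep(12.4,-np.pi/2)
s=bot.sense();print(s['q'],s['grip_force'])"
```

```text
t 29.45 q [ 0.86  0.33 -1.15  2.3   1.08  0.32  2.2 ] tcp [515.4  29.2 167.6] F_tool [-0.  -1.3 -6.3] T_tool [-0.41 -0.   -0.06] w 25.3
shift [1.  1.6 0.1] rot [-0.0008 -0.0032 -0.0001] YX [-0.    -0.003 -0.001]
[ 0.85700576  0.32614045 -1.145852    2.29712262  1.07546456  0.32379103
  2.19748852] 40.500755310058594
```

>>> step_arm(motion=[0, 0, 0.03, 0, 0, 0.05, 0, 0, 0.03, 0, 0, 0.08, 0, 0, 0.03, 0, 0, 0.1, 0, 0, 0.03, 0, 0, 0.1, 0, 0, 0.03, 0, 0, 0.1, 0, 0, 0.03, 0, 0, 0.1, 0, 0, 0.03, 0, 0, 0.1, 0, 0, 0.03, 0, 0, 0.1, 0, 0, 0.03, 0, 0, 0.1, 0, 0, 0.03, 0, 0, 0.1])

```text
time_s: 30.28
tcp_pos: [516.8, 29.2, 168.2]
orientation: [-1.084, 2.388, -0.151]
ft_force: [4.6, -1.0, 3.6]
grip_width: 25.6
grip_force: 40.0
```

>>> step_arm(motion=[0, 0, 0.03, 0, 0, 0.1, 0, 0, 0.03, 0, 0, 0.1, 0, 0, 0.03, 0, 0, 0.1, 0, 0, 0.03, 0, 0, 0.1, 0, 0, 0.03, 0, 0, 0.1, 0, 0, 0.03, 0, 0, 0.1, 0, 0, 0.03, 0, 0, 0.1, 0, 0, 0.03, 0, 0, 0.1, 0, 0, 0.03, 0, 0, 0.1, 0, 0, 0.03, 0, 0, 0.1])

```text
time_s: 31.12
tcp_pos: [517.6, 28.1, 168.3]
orientation: [0.197, 2.621, 0.198]
ft_force: [6.6, -5.3, 1.1]
grip_width: 25.7
grip_force: 39.6
```

```bash
python3 -c "
from tgt import *
rep(11.8,-np.pi/2+1.93)
s=bot.sense();print(s['q'],s['grip_force'])"
```

```text
t 31.12 q [ 0.48  0.2  -0.67  2.32  0.59  0.17  0.71] tcp [517.6  28.1 168.3] F_tool [-7.2 -4.3  1.7] T_tool [ 1.06 -1.24 -0.08] w 25.7
shift [ 3.6 -0.8  0.2] rot [-0.003   0.0052 -0.0068] YX [-0.007  0.005 -0.003]
[ 0.47900802  0.1978987  -0.67376072  2.31537692  0.59437703  0.16949635
  0.70707217] 39.593923687934875
```

>>> step_arm(motion=[-0.4, -0.2, 0.03, 0, 0, 0.1, -0.4, -0.2, 0.03, 0, 0, 0.1, 0, 0, 0.03, 0, 0, 0.1, 0, 0, 0.03, 0, 0, 0.1, 0, 0, 0.03, 0, 0, 0.1, 0, 0, 0.03, 0, 0, 0.1, 0, 0, 0.03, 0, 0, 0.1, 0, 0, 0.03, 0, 0, 0.1])

```text
time_s: 31.78
tcp_pos: [517.7, 26.9, 167.9]
orientation: [1.234, 2.398, 0.458]
ft_force: [4.2, -7.7, -0.3]
grip_width: 25.2
grip_force: 39.7
```

>>> step_arm(motion=[0, 0, 0.03, 0, 0, 0.1, 0, 0, 0.03, 0, 0, 0.1, 0, 0, 0.03, 0, 0, 0.1, 0, 0, 0.03, 0, 0, 0.07, 0, 0, 0.03, 0, 0, 0.0416, 0, 0, 0, 0, 0, 0, 0, 0, 0, 0, 0, 0, 0, 0, 0, 0, 0, 0, 0, 0, 0, 0, 0, 0])

```text
time_s: 32.53
tcp_pos: [517.3, 26.6, 167.3]
orientation: [1.729, 2.142, 0.573]
ft_force: [3.8, -7.5, 0.9]
grip_width: 25.3
grip_force: 39.4
```

```bash
python3 -c "
from tgt import *
rep(11.4,np.pi/2)
s=bot.sense();print(s['q'],s['grip_force'])"
```

```text
t 32.53 q [ 0.23  0.16 -0.39  2.33  0.22  0.14 -0.13] tcp [517.3  26.6 167.3] F_tool [-8.2  2.3  0.3] T_tool [-0.11 -1.93  0.01] w 25.3
shift [ 2.  -2.6  0.1] rot [ 0.0017  0.0055 -0.0033] YX [-0.003  0.006  0.002]
[ 0.23087343  0.16286971 -0.39301239  2.33194325  0.21506822  0.13725015
 -0.13334347] 39.427648186683655
```

>>> step_arm(motion=[-0.6, 0, 0, 0, 0, 0, -0.6, 0, 0, 0, 0, 0, 0, 0, 0, 0, 0, 0, 0, 0, 0, 0, 0, 0, 0, 0, 0, 0, 0, 0])

```text
time_s: 32.95
tcp_pos: [517.3, 26.4, 167.3]
orientation: [1.727, 2.144, 0.574]
ft_force: [2.8, -5.4, 2.8]
grip_width: 25.2
grip_force: 39.6
```

>>> step_arm(motion=[0, 0, 0, 0, 0, 0, 0, 0, 0, 0, 0, 0, 0, 0, 0, 0, 0, 0, 0, 0, 0, 0, 0, 0, 0, 0, 0, 0, 0, 0, 0, 0, 0, 0, 0, 0, 0, 0, 0, 0, 0, 0], claw=1)

```text
time_s: 33.53
tcp_pos: [516.2, 27.4, 166.5]
orientation: [1.726, 2.148, 0.573]
ft_force: [0.2, 0.4, 0.8]
grip_width: 85.2
grip_force: 0.0
```

>>> step_arm(motion=[0, 0, -5, 0, 0, 0, 0, 0, -15, 0, 0, 0, 0, 0, -20, 0, 0, 0, 0, 0, -25, 0, 0, 0, 0, 0, -25, 0, 0, 0, 0, 0, -20, 0, 0, 0, 0, 0, -10, 0, 0, 0, 0, 0, 0, 0, 0, 0, 0, 0, 0, 0, 0, 0])

```text
time_s: 34.28
tcp_pos: [457.8, 14.4, 270.8]
orientation: [1.725, 2.146, 0.572]
ft_force: [-0.3, -0.3, 0.3]
grip_width: 85.3
grip_force: 0.0
```

```bash
python3 -c "
from tgt import *
from ov import ov
rep(130,np.pi/2)
f=grip_pic('side9','side');g=grip_pic('top9','top')
a=cv2.resize(f['color'][100:250,120:320],(800,600))
im=np.zeros((600,800,3),np.uint8)
im[:300,:400]=cv2.resize(f['color'][100:250,120:320],(400,300),interpolation=cv2.INTER_CUBIC)
im[:300,400:]=cv2.resize(g['color'][100:250,200:400],(400,300),interpolation=cv2.INTER_CUBIC)
im[300:,:400]=cv2.resize(f['color'][165:225,195:275],(400,300),interpolation=cv2.INTER_CUBIC)
im[300:,400:]=cv2.resize(g['color'][155:200,220:280],(400,300),interpolation=cv2.INTER_CUBIC)
cv2.imwrite('pics/c10.png',im)"
```

```text
t 34.38 q [ 0.63 -0.12 -0.63  2.26 -0.36  0.48  0.47] tcp [457.5  14.9 269.7] F_tool [ 0.2  0.3 -0.1] T_tool [ 0.52 -0.01 -0.  ] w 85.6
shift [ 0.5 -1.   0.6] rot [-0.0012  0.0025  0.0003] YX [ 0.     0.003 -0.001]
```

View pics/c10.png

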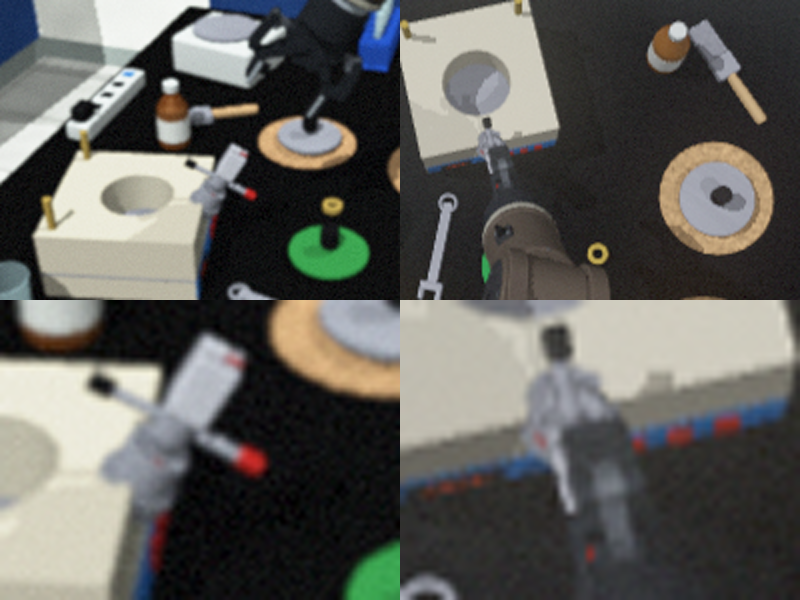

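The lid lies flat within the smaller mat (top, at (717,195)). The red end of the cross-bar, at (250,460), now points to the bath's front, which is three quarters clockwise from +y. I'll check the angle in numbers.

```bash
python3 -c "
from tgt import *
from scipy.optimize import minimize_scalar
f=bot.grab_frame('side')
X=Rb.apply([.866,0,.5]);Y=Rb.apply([0,1,0]);c=head+1*X-34.5*ax
obs=np.array([[250,460-300],[100,383-300]])/5+[195,165]-.5
def e(t):
  d=Y*np.cos(t)+X*np.sin(t)
  p=proj(f,[c+54*d,c-54*d]); v=p[0]-p[1];o=obs[0]-obs[1]; return np.linalg.norm(v-o)
r=minimize_scalar(e,bounds=(4,5.4),method='bounded');print(r.x,r.fun)
print(bot.sense()['time_s'])"
```

```text
4.6583769850839145 2.7368301606122327
34.5333
```

The camera reads about 4.66 rad, the same as 4.71 within its error, and the robot is clear of everything. Handing in.

```bash
python3 -c "
from bench import bot
print(bot.sign_off())"
```

```text
the job is handed in; nothing more can be done
None
```

The job is handed in at about 34.5 s: the lid lies flat on the smaller cork mat, and the tap was chased half a turn forward, a quarter back and half forward. It reads 4.72 rad at the gripper and 4.66 in the camera against 4.71 wanted, and it was re-gripped twice mid-way through the first half turn and once at the second turning point.

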